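Rehang a lift-off cabinet door on its two pintle pins

ROBOT

A 7-joint arm with a two-finger parallel gripper is mounted at the origin on a cart in front of the work surface, level with it; the furniture and walls round the work are solid. World frame = base frame: x ahead of the robot, y to its left, z up, the work surface at z = 0. Lengths are in mm, angles in rad, forces in N, time in s.
With the tool pointing down it reaches from about 400 to 875 mm from the base axis. Payload 4.4 kg.
Tool frame: the origin (TCP) lies on the centre line of the jaws, within the pads' length; the fingertips stand 25 mm ahead of it and the grasp point (between the pads) lies 6 mm ahead of it (ctrl.finger_overhang is the distance from the TCP to the fingertips, in mm); z points along the fingers, y is the line along which they close (so a half turn about z gives the same grasp; the last joint's range is limited). The gripper opens to 85 mm and grips with 20 to 120 N. Pads are 22 mm wide; open, the fingers measure 114 mm over their backs; the gripper's body (76 mm by 85 mm) begins 54 mm behind the grasp point. The pads swing forward as they close: fully open they stand 13 mm farther back than shut.
Start: joints at [1.225, 0.628, 0.038, 1.517, -0.027, 0.996, -0.02], TCP at [179.533, -624.728, 256.313] pointing down, gripper open.
Joint ranges: [-3.06, 3.06], [-0.37, 2.12], [-1.25, 1.32], [0.18, 2.47], [-1.1, 4.24], [0.23, 1.98], [-2.94, 2.94]. Speed limits (rad/s): [2.57, 2.57, 3.14, 3.14, 3.14, 3.14, 3.14].

INTERFACE

Orientations are given as [roll, pitch, yaw] about the fixed x, y, z axes, in that order (R = Rz(yaw) Ry(pitch) Rx(roll)).
In Python, from cell import ctrl gives the robot as it stands. The module is installed in compiled form; this text tells all that it offers.
- The arm moves only by the tool play_rows, never from a script. Its argument "targets" is a list of rows, each a list of 5 numbers: the closure, from 0 (fully open) to 1 (shut), then the shift along the tool's x, y, z in cm, then the turn about the tool's z in degrees. In form: [[gripper, dx, dy, dz, spin], ...]. A call has 1 to 10 rows; each row is the pose to reach, as a shift and turn from the pose commanded when the call began, along the tool's axes at that moment; what a row does not reach only later rows make up. A row lasts 1/10 s, in which the tool goes at most 50 mm and 8.59 degrees, less where a joint would pass 70% of its speed; a pose out of reach is approached as far as the arm can. A call with a gripper value outside its range is refused whole. The fingers move at their own pace and stop on an object; the grip force is fixed at half the most. Time passes only in rows, so rows that repeat a pose let the fingers close. It gives the time, the measured TCP pose, the force, the opening and the grip force at its end, in the units of the state.
- ctrl.read_state(): the state, without advancing time (a new reading comes with each control period).
- ctrl.get_image(name): name is "side" or "top"; returns (picture, depth): 384x512x3 uint8, red, green, blue; 384x512 float32, mm along the optical axis (not along the pixel's ray), 0 where there is no reading.
- ctrl.calibration(name): a dict with "vfov" (degrees; the focal length in pixels is half the picture's height over the tangent of half this angle, whatever the lens; pixels are square), "cx", "cy" (the principal point, pixels), "extrinsics" (4x4, takes a point from camera to world coordinates). Camera axes: x right, y down, z forward; pixel columns grow to the right and rows downward; lengths in mm; the calibration is good to about 2 mm. A picture is of the moment at which its call begins. calibration takes no time and is no camera call.
- ctrl.finish_job(): hands the job in; it is judged then, once.
Trained networks look in the newest picture that a camera, given by its name, has taken for a name from the list of things; names that differ only in an ending like _2 or _b are one class to them, and where a whole thing is asked for, a point or a joint stands for the part that bears it (a point fixed in the world has none). Each returns a list of dicts, best first, with "confidence" (0 to 1); they miss things now and then, are a little off and sometimes report something else, mostly with a low value. They report only what shows in the picture. A call takes as long as a camera call.
- ctrl.search_frame(camera, name): "bbox" ([left, top, right, bottom] in pixels, round what is visible of it).
- ctrl.trace(camera, name): "pixels" (384x512 bool, what is visible of it) and "bbox" ([left, top, right, bottom] in pixels, round what is visible of it).
The state is a dict: "clock": time; "qpos": joint angles; "qd": joint speeds; "tau": joint torques, N m; "eef_pos": TCP position; "tool_rot": TCP orientation; "force": force on the tool from outside, world axes, zero at the start; "torque": the same for the moment, N m; "width": finger opening in mm; "gripper_force": force on a finger pad.
Only numpy, scipy, OpenCV 4.12 (cv2) and the standard library are available. Lean on these libraries where they do the work, as an engineer would, in place of code of your own. Each camera call takes 0.05 s, during which the arm holds its last target. There are 200 camera calls.

TASK

The repainted door of the little supply cabinet has dried in the rack. Lift it out, lower it gently onto the cabinet's two hinge pins, standing well open, until both knuckles sit fully home, and let go of it; then swing it gently shut until the catch holds it. Feel for the pins rather than forcing or dropping the door (about 4 kg of push would bend the hinges), and leave the primer tin, the sanding block and the eraser where they are.

Things in the scene. Friction and masses are not known exactly. Their poses are not given: they have to be found in the camera images.
- door: the loose door: dark teal framed leaf 165 mm wide (its y), 200 mm high (z), 12 mm thick (x), 0.19 to 0.35 kg. Origin: centre of its underside; -x is the outer face, +y the hinge edge. Starts upright in the rack. Hung and shut, its axes lie along the cabinet's; open square to the cabinet it is turned -90 degrees about z from that, hinge edge to the cabinet, outer face to the cabinet's +y side
- top_rail (a point): middle of the door's top rail (door frame 0, 0, 187 mm: 13 mm below the top edge). The rail is plain, 12 mm thick, 34 mm high and runs the door's whole width (its y): the place to pinch the door from above
- striker (a point): tip of the steel striker on the door's inner face (door frame 34, -35.5, 84 mm), 28 mm proud of that face; it enters the cabinet's catch. On the outer face of the free edge's stile (30 mm wide) a brass knob, 20 mm across, stands 20 mm proud (door frame y -67, z 105 mm)
- knuckle_low (a point): centre of the lower end of the lower knuckle, a brass hinge tube on the door (door frame 0, 94.5, 32 mm, 12 mm beyond the hinge edge): 16 mm outside, 10 mm bore, 22 mm long, open at both ends, axis along the door's z
- knuckle_high (a point): the same for the upper knuckle (door frame 0, 94.5, 152 mm)
- cabinet: plywood cabinet fixed to the table, 130 mm deep (x), 216 mm wide (y), 225 mm high (z), origin at the centre of its underside. The open front faces its -x (face at x -65 mm, with a 6 mm thick rubber seal in front round the opening; a shut door's outer face is at x -84 mm). A steel hinge strip with two upright pins is on the face's +y side
- catch (a point): spring roller catch under the cabinet's shelf (cabinet frame -53, -50, 103 mm) that takes the door's striker: over the last 12 mm it resists with about 2 to 6 N at the door's free edge, then holds the door against the seal
- pin_low (a point): NOMINAL centre of the lower hinge pin at its foot, the 16 mm round shoulder on which the knuckle comes to rest, 46 mm above the table (cabinet frame -78, 80 mm); axes as the cabinet's. The strip with both pins is screwed on through slots: both really stand up to 10 mm to either side of this along the cabinet's y. That shift is not measured and must be felt (or seen); x and height are exact
- pin_high (a point): NOMINAL centre of the upper pin at its shoulder, 166 mm above the table; same shift along y as the lower one. Each pin is brass, 8 mm thick, stands 20 mm above its shoulder, and only its last 1.5 mm taper, to 6.5 mm at the tip. The strip is tight: it does not move when pushed
- rack: drying rack fixed to the table: pale board 120 x 190 x 16 mm (x, y, z) with dowels up to 52 mm above the table; the door's foot stands on the board in the middle slot (along the rack's y, 15 mm wide). A teal drawer front 66 mm high stands in the slot 40 mm to its +x side and stays there. Origin: centre of the board's underside
- primer_tin: round tin 78 mm across, 74 mm high, stands on the table; bystander, leave it
- sand_block: wooden sanding block 48 x 76 x 27 mm on the table; bystander, leave it
- rubber: grey eraser 22 x 42 x 12 mm on the table; bystander, leave it

How it is judged (in metres and radians):
On the way, in this order (a step that is already met when the one before it is completed fails the run):
1. the door has been lifted out of the rack (its foot 60 mm above the table) (height (world z) of door above 0.06 m), for 0.2 s.
2. the door hangs by both knuckles, fully down on the pins, standing at least 0.6 rad open, let go (z of knuckle_low in the frame of pin_low between -0.0025 and 0.0025 m and z of knuckle_high in the frame of pin_high between -0.0025 and 0.0025 m and x of knuckle_low in the frame of pin_low between -0.004 and 0.004 m and x of knuckle_high in the frame of pin_high between -0.004 and 0.004 m and horizontal distance between knuckle_low and pin_low below 0.014 m and angle between the y axis of door and the y axis of cabinet, either way round above 0.6 rad and contact force between the fingers and door below 0.2 N), for 0.3 s.
3. the door is shut (angle between the y axis of door and the y axis of cabinet, either way round below 0.05 rad), for 0.2 s.
At the end, for the whole second after the job is handed in: Both knuckles are down on the shoulders of their pins (lower ends within 2.5 mm of the shoulder height, within 4 mm of the pin line across the face and within 14 mm of the nominal pin along it), the door is shut within 0.05 rad (about 7 mm at its free edge) and at rest (z of knuckle_low in the frame of pin_low between -0.0025 and 0.0025 m and z of knuckle_high in the frame of pin_high between -0.0025 and 0.0025 m and x of knuckle_low in the frame of pin_low between -0.004 and 0.004 m and x of knuckle_high in the frame of pin_high between -0.004 and 0.004 m and horizontal distance between knuckle_low and pin_low below 0.014 m and angle between the y axis of door and the y axis of cabinet, either way round below 0.05 rad and linear speed of door below 0.02 m/s); the robot touches nothing.
It fails at once if the door is pressed on the cabinet or its hinge pins with more than 40 N (contact force between door and cabinet above 40 N).
It fails at once if the primer tin, the sanding block or the eraser is moved by more than 30 mm (distance of any of primer_tin, sand_block, rubber from where it was at the start of the episode above 0.03 m).
It also fails if it takes over 72 s, if anything falls off the work surface, if the arm or the gripper's body presses on something with over 40 N, if the wrist force passes 120 N, or if a joint passes its speed limit or range.

## Working session

There is one attempt and no reset: what is moved stays moved. The work goes in short steps, Python scripts to look and compute and a tool call to move; the robot and the scene stay as the last step left them, time stands still between calls to the robot, and variables do not carry over. Pictures are saved under pics/ and viewed, at most 10 in all, crops included, and the job is handed in when it is done.

Besides the shell and the picture viewer there is one more tool, called as name([rows], argument=value, ...), one row to a line, values as JSON. play_rows: Moves the arm, as the interface text tells. Its arguments: {"type":"object","properties":{"targets":{"type":"array"}},"required":["targets"]}

```bash
mkdir -p pics
cat > h.py <<'E'
import numpy as np, cv2
from cell import ctrl
def K(n):
    c=ctrl.calibration(n); f=192/np.tan(np.radians(c["vfov"])/2); return f,c["cx"],c["cy"],np.array(c["extrinsics"])
def cloud(n,d):
    f,cx,cy,E=K(n); v,u=np.mgrid[0:384,0:512]
    P=np.stack([(u-cx)/f*d,(v-cy)/f*d,d,np.ones_like(d)],-1)@E.T
    return P[...,:3]
def proj(n,p):
    f,cx,cy,E=K(n); q=np.linalg.inv(E)@np.r_[p,1]; return f*q[0]/q[2]+cx,f*q[1]/q[2]+cy
E
python3 - <<'E'
from h import *
s=ctrl.read_state(); print(s)
ims=[]
for n in("side","top"):
    im,d=ctrl.get_image(n); np.savez(f"{n}0.npz",im=im,d=d); ims.append(im)
    print(n,K(n)); P=cloud(n,d)
    for t in("door","cabinet","rack","primer_tin","sand_block","rubber"):
        r=ctrl.trace(n,t)
        for x in r[:1]:
            m=x["pixels"]&(d>0); print(t,round(x["confidence"],2),x["bbox"],np.percentile(P[m],[2,50,98],axis=0).round().tolist())
    cv2.imwrite(f"pics/{n}0.png",cv2.resize(im[...,::-1],(768,576)))
E
```

```text
{'clock': 0.0, 'qpos': array([ 1.22521635,  0.62936944,  0.0384584 ,  1.51837681, -0.02700468,
        0.99630087, -0.01995852]), 'qd': array([ 2.19669462e-04,  7.79695386e-05,  1.09688225e-03, -2.01817791e-04,
       -1.97345291e-03, -1.92069597e-03, -1.24219241e-03]), 'tau': array([ 8.19402194e-04, -5.63412631e+01,  1.22652624e+00, -1.93446243e+01,
        1.09663967e-02,  1.05085579e-02,  1.92891143e-06]), 'eef_pos': array([ 179.35239189, -624.15742414,  255.37142286]), 'tool_rot': array([-3.13965697e+00,  3.27006898e-05,  2.79805442e-01]), 'force': array([-0.65560538, -0.34718231, -0.11344284]), 'torque': array([-0.02641861,  0.02323018,  0.01953068]), 'gripper_force': 0.0, 'width': 85.2354462926231}
side (np.float64(396.69504660775294), 259.7212346109811, 188.51425355571635, array([[-9.77373034e-01, -1.27586750e-01,  1.68711510e-01,
         3.61647450e+02],
       [-2.11245092e-01,  5.47891308e-01, -8.09438463e-01,
         9.67620209e+02],
       [ 1.08380527e-02, -8.26762805e-01, -5.62446264e-01,
         7.90678077e+02],
       [ 0.00000000e+00,  0.00000000e+00,  0.00000000e
[... 966 characters left out ...]
0000e+00,
         1.00000000e+00]]))
door 0.91 [347.0, 184.6, 374.1, 245.1] [[442.0, -295.0, 23.0], [521.0, -281.0, 147.0], [610.0, -259.0, 218.0]]
cabinet 0.98 [208.2, 120.7, 293.1, 190.3] [[627.0, -61.0, 16.0], [682.0, 44.0, 223.0], [773.0, 149.0, 227.0]]
rack 0.64 [330.4, 190.2, 368.0, 253.7] [[423.0, -323.0, 8.0], [502.0, -254.0, 15.0], [607.0, -219.0, 44.0]]
primer_tin 0.75 [141.3, 215.0, 168.8, 241.9] [[450.0, 314.0, 9.0], [483.0, 344.0, 69.0], [517.0, 386.0, 76.0]]
sand_block 0.91 [276.0, 241.1, 299.6, 259.1] [[401.0, -118.0, 20.0], [426.0, -83.0, 25.0], [448.0, -45.0, 30.0]]
rubber 0.45 [304.7, 192.4, 318.6, 205.1] [[589.0, -173.0, 4.0], [608.0, -155.0, 11.0], [627.0, -140.0, 17.0]]
```

View pics/top0.png

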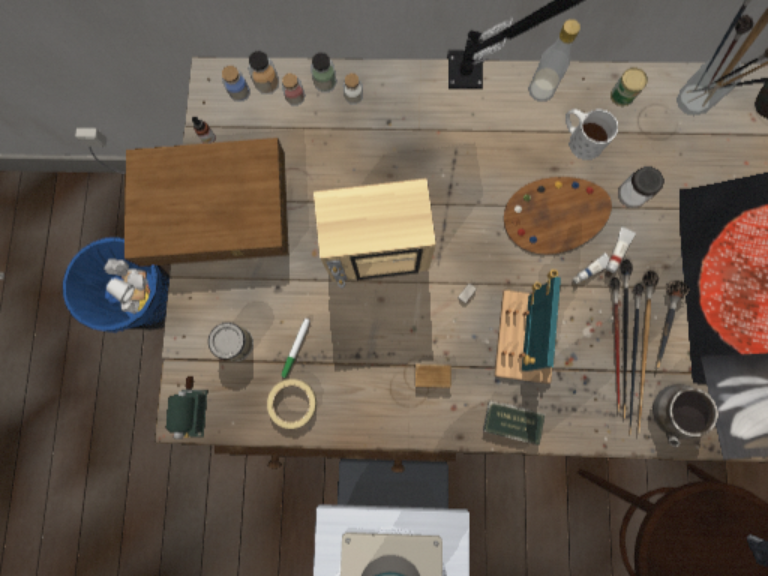

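View pics/side0.png

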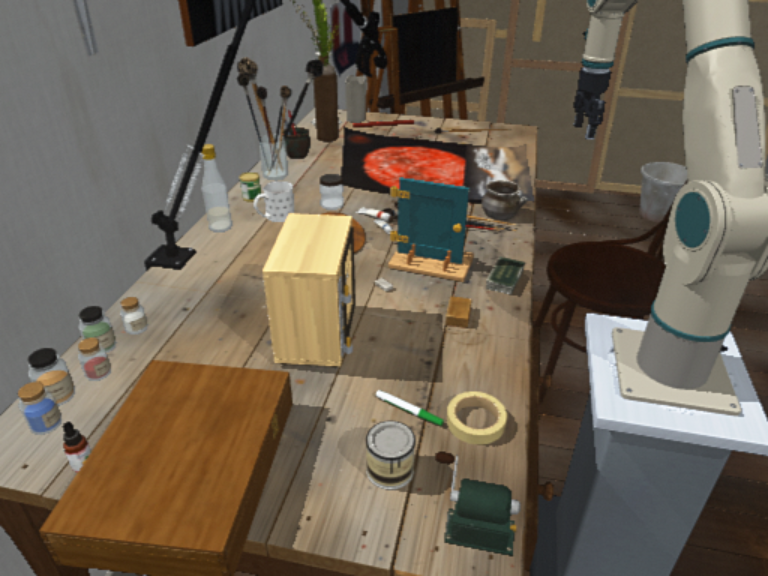

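Run:
```python
from h import *
for n in("top","side"):
    z=np.load(n+"0.npz"); P=cloud(n,z["d"]); ok=z["d"]>0
    for nm,lo,hi in(("cabtop",(600,-90,215),(800,180,235)),("doortop",(400,-330,190),(640,-240,222)),):
        m=ok&np.all((P>lo)&(P<hi),-1); q=P[m]; print(n,nm,m.sum(),q.mean(0).round(1))
        r=cv2.minAreaRect(q[:,:2].astype(np.float32)); print(r, cv2.boxPoints(r).round(0).tolist(), np.percentile(q[:,2],[5,50,95]).round(1))
im=np.load("top0.npz")["im"]; a=im[110:200,195:305]; b=im[175:265,325:385]
cv2.imwrite("pics/c1.png",np.hstack([cv2.resize(a[...,::-1],(440,360),interpolation=2),cv2.resize(b[...,::-1],(240,360),interpolation=2)]))
```

```text
top cabtop 3477 [704.4  45.5 224. ]
((704.460693359375, 45.55226135253906), (135.69573974609375, 215.8394012451172), 8.389142036437988) [[622.0, 142.0], [653.0, -71.0], [787.0, -51.0], [756.0, 162.0]] [220.9 224.  227. ]
top doortop 415 [ 521.7 -282.1  210.5]
((531.2775268554688, -284.9925537109375), (13.367541313171387, 182.57012939453125), 83.20415496826172) [[440.0, -281.0], [621.0, -302.0], [623.0, -289.0], [441.0, -268.0]] [193.  214.  217.8]
side cabtop 1940 [705.1  63.2 223.7]
((708.5060424804688, 47.89678192138672), (130.6827392578125, 223.18142700195312), 8.150299072265625) [[628.0, 149.0], [660.0, -72.0], [789.0, -53.0], [757.0, 168.0]] [220.2 224.  225.9]
side doortop 379 [ 522.4 -277.7  204.7]
((526.3295288085938, -281.093994140625), (21.239686965942383, 170.0205535888672), 83.1529769897461) [[441.0, -282.0], [609.0, -302.0], [612.0, -281.0], [443.0, -260.0]] [191.5 205.4 215.7]
```

View pics/c1.png

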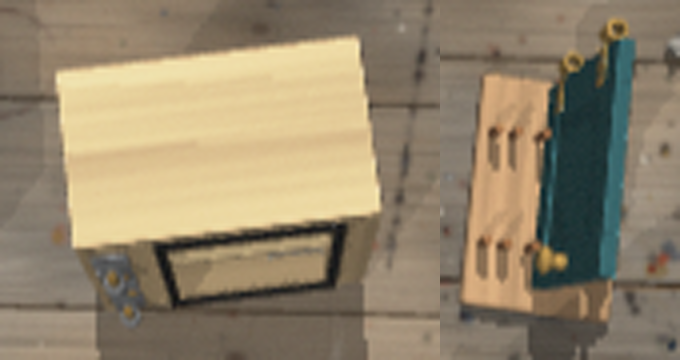

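The door is in the rack's middle slot at top px (360,215), hinge edge away from the robot and knob to the left. The hinge strip is on the cabinet's left front at top px about (223,180) and (227,187). The drawer front is hidden behind the door.

```bash
cat >> h.py <<'E'
def ray(n,u,v,z):
    f,cx,cy,E=K(n); d=E[:3,:3]@np.array([(u-cx)/f,(v-cy)/f,1]); o=E[:3,3]
    return o+d*(z-o[2])/d[2]
E
python3 - <<'E'
from h import *
for n in("top","side"):
    z=np.load(n+"0.npz"); im=z["im"]; P=cloud(n,z["d"])
    m=(np.all((P>(600,-90,217))&(P<(800,180,232)),-1)).astype(np.uint8)
    # colour edge: grow from depth mask with bright top colour
    hsv=cv2.cvtColor(im,cv2.COLOR_RGB2HSV); med=np.median(hsv[m>0],0); print(n,med)
    m=cv2.morphologyEx(m,cv2.MORPH_CLOSE,np.ones((3,3)))
    c=max(cv2.findContours(m,0,1)[0],key=cv2.contourArea)[:,0]
    q=np.array([ray(n,u,v,225)[:2] for u,v in c],np.float32)
    print(cv2.minAreaRect(q))
    mk=(P[...,2]>190)&(P[...,0]>430)&(P[...,0]<640)&(P[...,1]<-240)&(P[...,1]>-330)
s=np.load("side0.npz")["im"][140:250,170:245]; t=np.load("top0.npz")["im"][165:200,210:260]
# grid tick drawing
A=cv2.resize(s[...,::-1],None,fx=5,fy=5,interpolation=cv2.INTER_CUBIC); B=cv2.resize(t[...,::-1],None,fx=8,fy=8,interpolation=cv2.INTER_CUBIC)
C=np.zeros((550,780,3),np.uint8); C[:550,:375]=A; C[:280,380:780]=B
cv2.imwrite("pics/c2.png",C)
E
```

```text
top [ 21.  83. 230.]
((703.8053588867188, 45.41284942626953), (133.50209045410156, 215.47459411621094), 8.142938613891602)
side [ 24.  91. 243.]
((705.800048828125, 56.175025939941406), (130.95518493652344, 228.87754821777344), 8.21954345703125)
```

View pics/c2.png

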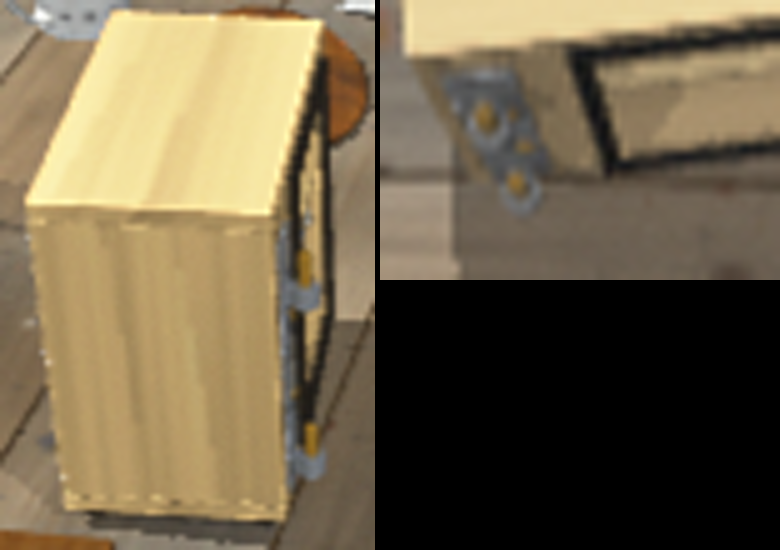

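The side crop shows the upper pin at about px (230,190–196) and the lower one at (232,225–231). In the top view the pins are at about (222.7,178.7) and (226.7,187.4).

Run:
```python
from h import *
C={"top":[(213,171.6),(289.9,163.4),(284.1,119.2),(208.9,127.6)],"side":[(224.6,182.4),(234.2,143.2),(192,142),(175.6,180.2)]}
loc=np.array([[-65,108],[-65,-108],[65,-108],[65,108]])
for n in C:
    q=np.array([ray(n,*p,225)[:2] for p in C[n]]); print(n,q.round(1).tolist())
    a=q-q.mean(0); H=loc.T@a; th=np.arctan2(H[0,1]-H[1,0],H[0,0]+H[1,1]); print(q.mean(0),np.degrees(th))
    R=np.array([[np.cos(th),-np.sin(th)],[np.sin(th),np.cos(th)]])
    P={"top":[(222.7,178.7,178),(226.7,187.4,58)],"side":[(230.3,190.2,186),(230.4,196.2,166),(232,224.6,66),(232,230.6,46)]}[n]
    for u,v,z in P:
        w=ray(n,u,v,z)[:2]; print(w.round(1),((w-q.mean(0))@R).round(1))
# door rail & knuckles in top: brass at z~190 and lower
z=np.load("top0.npz"); im=z["im"]; P=cloud("top",z["d"])
hsv=cv2.cvtColor(im,cv2.COLOR_RGB2HSV)
m=((hsv[...,0]>80)&(hsv[...,0]<105)&(hsv[...,1]>90)); m[:, :340]=0;m[:,385:]=0;m[:180]=0;m[255:]=0
r=(m&(P[...,2]>205)).astype(np.uint8)
c=max(cv2.findContours(r,0,1)[0],key=cv2.contourArea)[:,0]
q=np.array([ray("top",u,v,216)[:2] for u,v in c],np.float32); R=cv2.minAreaRect(q);print("doortop",R,cv2.boxPoints(R).round(0).tolist())
```

```text
top [[628.0, 142.5], [655.9, -69.2], [784.5, -51.6], [755.5, 160.2]]
[705.96594004  45.46048287] 7.698659414426144
[619.2 120.3] [-76.   85.8]
[618.3 120.2] [-76.9  85.9]
side [[625.9, 146.6], [658.7, -68.4], [785.9, -46.2], [752.9, 165.6]]
[705.86226131  49.40206257] 8.883505298238308
[618.4 123.2] [-75.   86.5]
[618.8 123. ] [-74.6  86.2]
[617.5 122.1] [-76.1  85.5]
[617.3 125. ] [-75.8  88.3]
doortop ((522.45263671875, -282.0234375), (13.275965690612793, 160.87155151367188), 83.52574920654297) [[442.0, -280.0], [602.0, -298.0], [603.0, -284.0], [443.0, -266.0]]
```

play_rows([
  [0,42.4,-23.5,0,22.7],
  [0,42.4,-23.5,0,22.7],
  [0,42.4,-23.5,0,22.7],
  [0,42.4,-23.5,0,22.7],
  [0,42.4,-23.5,0,22.7],
  [0,42.4,-23.5,0,22.7],
  [0,42.4,-23.5,0,22.7],
  [0,42.4,-23.5,0,22.7],
  [0,42.4,-23.5,0,22.7],
  [0,42.4,-23.5,0,22.7],
])

```text
clock: 1.7
eef_pos: [525.0, -278.0, 256.5]
tool_rot: [-3.14, -0.002, -0.112]
force: [-0.7, -0.1, -0.4]
width: 85.1
gripper_force: 0.0
```

play_rows([
  [0,0,0,0,0],
  [0,0,0,0,0],
  [0,0,0,0,0],
])

```text
clock: 2.0
eef_pos: [521.1, -283.2, 256.4]
tool_rot: [3.141, 0.001, -0.118]
force: [-0.7, 0.1, -0.4]
width: 85.6
gripper_force: 0.0
```

play_rows([
  [0,0.1,0,2.0,0],
  [0,0.1,0,4.0,0],
  [0,0.1,0,4.7,0],
  [0.5,0.1,0,4.7,0],
  [1,0.1,0,4.7,0],
  [1,0.1,0,4.7,0],
  [1,0.1,0,4.7,0],
  [1,0.1,0,4.7,0],
  [1,0.1,0,4.7,0],
])

```text
clock: 2.9
eef_pos: [523.6, -282.2, 210.0]
tool_rot: [3.141, -0.001, -0.116]
force: [0.6, -0.2, 3.6]
width: 11.4
gripper_force: 59.2
```

play_rows([
  [1,0,0,-0.5,0],
  [1,0,0,-1.5,0],
  [1,0,0,-3,0],
  [1,0,0,-4.5,0],
  [1,0,0,-6,0],
  [1,0,0,-7.5,0],
  [1,0,0,-8,0],
  [1,0,0,-8,0],
  [1,0,0,-8,0],
  [1,0,0,-8,0],
])

```text
clock: 3.9
eef_pos: [522.7, -281.6, 288.5]
tool_rot: [-3.141, 0.002, -0.116]
force: [-0.3, -1.0, -1.9]
width: 11.2
gripper_force: 58.5
```

Run:
```python
from h import *
s=ctrl.read_state(); print(s["eef_pos"],s["tool_rot"],s["force"],s["torque"],s["width"])
y=s["tool_rot"][2]; p=s["eef_pos"]
pin=np.array([617.5,121.5]); a=np.radians(8.2)
# tool->knuckle offset 94.5 along tool x (nominal grip at door centre)
tgt=pin-94.5*np.array([np.cos(a),np.sin(a)])
d=tgt-p[:2]; print(tgt,"tool dx,dy mm",d@[np.cos(y),np.sin(y)],d@[np.sin(y),-np.cos(y)],"spin",np.degrees(y-a))
```

```text
[ 522.68318959 -281.58576331  288.45527293] [-3.14095725e+00  1.63562669e-03 -1.16365357e-01] [-0.31310176 -1.04299689 -1.90347846] [-0.00310854  0.02485102 -0.00028057] 11.21533041089627
[523.96614618 108.02156576] tool dx,dy mm -43.96026821165008 -387.12144304788325 spin -14.867243841170144
```

play_rows([
  [1,-0.5,-1.5,0,0],
  [1,-1,-4.5,0,-2],
  [1,-2,-8.5,0,-4],
  [1,-2.6,-12.5,0,-6],
  [1,-3.2,-16.5,0,-8],
  [1,-3.6,-20.5,0,-10],
  [1,-4,-24.5,0,-12],
  [1,-4.4,-28.5,0,-14],
  [1,-4.4,-32,0,-14.9],
  [1,-4.4,-35,0,-14.9],
])

```text
clock: 4.9
eef_pos: [518.8, 74.3, 289.1]
tool_rot: [-3.14, 0.001, 0.147]
force: [0.6, -0.3, -1.5]
width: 11.4
gripper_force: 58.6
```

play_rows([
  [1,0,-2.1,0,0],
  [1,0,-3.2,0,0],
  [1,0,-3.7,0,0],
  [1,0,-3.7,0,0],
  [1,0,-3.7,0,0],
  [1,0,-3.7,0,0],
])

```text
clock: 5.5
eef_pos: [514.9, 106.0, 289.4]
tool_rot: [3.141, -0.0, 0.141]
force: [-0.2, -0.2, -1.9]
width: 11.2
gripper_force: 58.6
```

Run:
```python
from h import *
s=ctrl.read_state(); print(s["eef_pos"],s["tool_rot"],s["force"],s["torque"],s["width"])
A={}
for n in("side","top"):
    im,d=ctrl.get_image(n); np.savez(f"{n}1.npz",im=im,d=d); A[n]=im
s_=A["side"][80:250,170:290]; t=A["top"][140:220,190:290]
C=np.zeros((600,800,3),np.uint8)
a=cv2.resize(s_[...,::-1],None,fx=3.5,fy=3.5,interpolation=2); b=cv2.resize(t[...,::-1],None,fx=3.7,fy=3.7,interpolation=2)
C[:a.shape[0],:a.shape[1]]=a; C[:b.shape[0],425:425+b.shape[1]]=b
cv2.imwrite("pics/c3.png",C)
```

```text
[514.94634818 106.02229481 289.35477775] [ 3.14092707e+00 -2.58386954e-05  1.41390513e-01] [-0.15315495 -0.19799978 -1.91866123] [-0.02408524 -0.01519561  0.01357159] 11.15515021457568
```

View pics/c3.png

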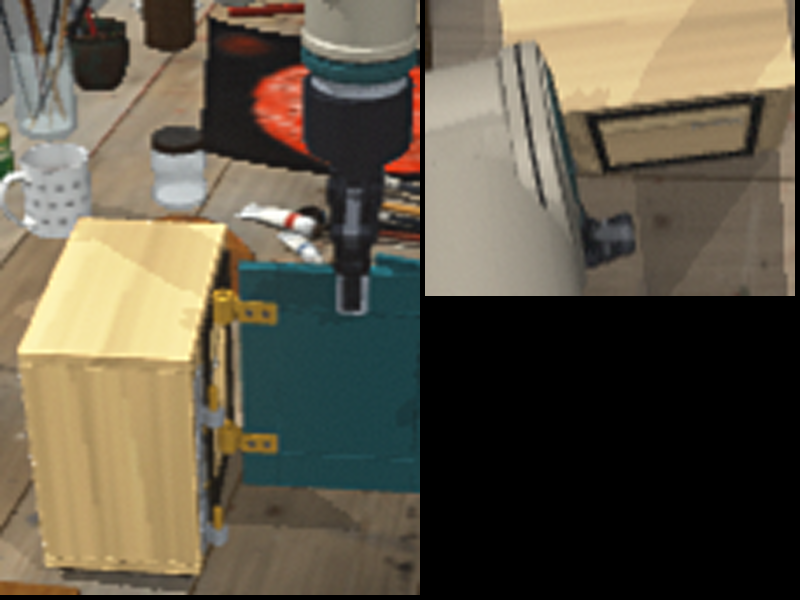

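The door hangs level at side crop, with knuckles at about (223,307) and (228,440) and pins at (213,400) and (219,518). The arm covers the hinge in the top view, so I'll measure brass sub-pixel in the side view.

```bash
cat >> h.py <<'E'
def brass(im):
    a=im.astype(float); return np.clip((a[...,0]+a[...,1])/2-a[...,2]-45,0,None)*(a[...,0]>a[...,1]*1.05)
E
python3 - <<'E'
from h import *
z=np.load("side1.npz"); im=z["im"]; d=z["d"]; b=brass(im)
P=cloud("side",d)
for r0,r1,c0,c1 in((162,178,228,252),(190,203,226,240),(198,215,228,252),(222,236,228,240)):
    print("rows",r0,"cols",c0)
    for v in range(r0,r1): print(v," ".join("%3d"%x for x in b[v,c0:c1]))
E
```

```text
rows 162 cols 228
162  36  21   0   0   0   5   0   0  13  16   0   0   0   0   0   0   0   0   0   0   0   0   0   0
163  37  17   0  82  77  52  60  88  57  24   0   0   0   0   0   0   0   0   0   0   0   0   0   0
164  38  10  18  72  57  49  47  73  54  48   0   0   0   0   0   0   0   0   0   0   0   0   0   0
165  35   0   0  63  87 103  86  59  50  68   0   0   0   0   0   0   0   0   0   0   0   0   0   0
166  29   0   0  44  52  48  47  39  32  50  52  25  22  36  44  37  27   0   0   0   0   0   0   0
167  27   0   0  39  46  39  41  39  34  47  47  44  43  44  46  44  46  42  42  45  27   0   0   0
168  15   0   0  41  47  39  43  41  26  43  45  40   7   9  34  46  42  23  36  47  30   0   0   0
169   4   0   0  44  50  41  42  39  24  21  38  38   0   0  22  42  24   0   0  30  27   0   0   0
170   0   0   0  45  49  42  42  43  26   9  38  46  22   0  34  47  42   0   0  34  30   0   0   0
171   0   0   0  41  48  45  44  42  16   0  23  42  41  38  40  44  42  39  39  45  30   0   0   0
172   0   0   0  21  34  37  24   0   0   0   0   0   0   0   0   0   0   0   0  1
[... 3079 characters left out ...]
   0   0   0   0   0   0
223   0   0   0   0   0   0   0   0   0   0   0   0
224   0   0   0   0   0   0   0   0   0   0   0   0
225   0   0   0  38  55  12   0   0   0   0   0   0
226   0   0   0  32  53  14   0   0   0   0   0   0
227   0   0   0  32  50  15   0   0   0   0   0   0
228   0   0   0  29  50  14   0   0   0   0   0   0
229   0   0   0  28  50  12   0   0   0   0   0   0
230   0   0   0  14  45   0   0   0   0   0   0   0
231   0   0   0   0   0   0   0   0   0   0   0   0
232   0   0   0   0   0   0   0   0   0   0   0   0
233   0   0   0   0   0   0   0   0   0   0   0   0
234   0   0   0   0   0   0   0   0   0   0   0   0
235   0   0   0   0   0   0   0   0   0   0   0   0
```

```bash
cat >> h.py <<'E'
def avg(n,k=8):
    I=[];D=[]
    for _ in range(k):
        im,d=ctrl.get_image(n); I.append(im.astype(float)); D.append(np.where(d>0,d,np.nan))
    return np.mean(I,0),np.nanmedian(D,0),np.nanstd(D,0)
E
python3 - <<'E'
from h import *
im,d,sd=avg("side"); np.savez("side2.npz",im=im,d=d); P=cloud("side",d)
def show(nm,r0,r1,c0,c1):
    q=P[r0:r1,c0:c1].reshape(-1,3); print(nm,np.nanmedian(q,0).round(1),"colwise y",np.nanmedian(P[r0:r1,c0:c1,1],0).round(1),"x",np.nanmedian(P[r0:r1,c0:c1,0],0).round(1),"sd",np.nanmedian(sd[r0:r1,c0:c1]).round(1))
show("KH",165,172,229,240); show("KL",203,209,229,240); show("PH",191,196,228,236); show("PL",225,230,228,236)
show("shoulderH",197,201,226,237);show("shoulderL",231,236,226,237)
s=ctrl.read_state();p=s["eef_pos"];y=s["tool_rot"][2];k=p[:2]+94.5*np.array([np.cos(y),np.sin(y)]); print("K nominal",k)
foot=p[2]-6-187-1
for zz in(32,54,152,174): print("proj K",zz,proj("side",[*k,foot+zz]))
for zz in(46,66,166,186): print("proj pin",zz,proj("side",[617.5,121.5,zz]))
E
```

```text
KH [605.1 125.  257.6] colwise y [ 54.3  57.7 127.1 128.3 127.7 127.4 124.6 121.8 121.5 125.7 124.7] x [640.7 636.9 613.1 610.1 607.7 605.  603.1 601.2 598.6 594.8 592.5] sd 1.9
KL [608.1 124.7 134.5] colwise y [ 89.9  89.3 -23.2 125.9 127.4 128.1 127.6 125.  121.1 121.2 125.4] x [634.  631.4 662.5 614.5 611.  608.  605.4 603.2 601.5 598.5 594.6] sd 2.0
PH [635.7  90.1 146.5] colwise y [ 90.2 123.9 125.7 124.3 -35.3 -36.2 -36.7 -37.1] x [635.5 622.1 618.7 616.5 661.2 658.1 655.  651.7] sd 2.1
PL [629.   90.7  34. ] colwise y [125.3  89.8  90.8 125.3 125.   50.2  52.4  53. ] x [628.7 636.9 633.4 619.8 617.  636.3 632.4 629. ] sd 2.0
shoulderH [623.3 126.  159.5] colwise y [136.  127.1 126.4 129.8 129.3 128.4 126.4 123.  -36.  -35.6 -38.4] x [627.5 627.5 624.8 621.  618.3 615.8 613.6 611.6 655.3 651.9 649.3] sd 1.9
shoulderL [622.1 127.6  39.6] colwise y [144.8 137.  131.  126.9 128.5 129.2 129.2 127.5 123.8  80.2  79.2] x [629.3 628.8 627.9 625.9 622.7 619.3 616.4 613.9 611.9 621.7 618.8] sd 1.9
K nominal [608.34089788 120.96294661]
proj K 32 (np.float64(234.67661214233505), np.float64(207.6566799489031))
proj K 54 (np.float64(234.4786546871861), np.float64(201.24059093978062))
proj K 152 (np.float64(233.53920343176722), np.float64(170.79160951615432))
proj K 174 (np.float64(233.31435341176552), np.float64(163.5038933705407))
proj pin 46 (np.float64(232.25928788890363), np.float64(229.8294728692211))
proj pin 66 (np.float64(232.06298505290727), np.float64(224.46271717557096))
proj pin 166 (np.float64(231.02009773719203), np.float64(195.9510484009334))
proj pin 186 (np.float64(230.79834077607885), np.float64(189.88839817165854))
```

play_rows([
  [1,1.06,0.03,1,0],
  [1,1.06,0.03,2,0],
  [1,1.06,0.03,3,0],
  [1,1.06,0.03,4,0],
  [1,1.06,0.03,5,0],
  [1,1.06,0.03,5.4,0],
  [1,1.06,0.03,5.4,0],
  [1,1.06,0.03,5.4,0],
  [1,1.06,0.03,5.4,0],
])

```text
clock: 6.9
eef_pos: [525.7, 108.8, 235.8]
tool_rot: [-3.141, -0.001, 0.144]
force: [-0.2, -0.4, -1.3]
width: 11.1
gripper_force: 58.6
```

```bash
cat > m.py <<'E'
from h import *
s=ctrl.read_state(); print(s["clock"],s["eef_pos"],s["tool_rot"],s["force"],s["torque"],s["width"])
im,d,sd=avg("side",12); np.savez("sideL.npz",im=im,d=d); P=cloud("side",d)
p=s["eef_pos"];y=s["tool_rot"][2];k=p[:2]+94.5*np.array([np.cos(y),np.sin(y)]);foot=p[2]-194
print("K nominal",k,"foot",foot)
def show(nm,x,z):
    u,v=proj("side",[*x,z]); u,v=round(u),round(v)
    R=slice(v-1,v+2); print(nm,u,v,"z%.0f"%z)
    for r in range(v-3,v+4): print(r,"y"," ".join("%5.0f"%t for t in P[r,u-6:u+7,1])," b"," ".join("%3.0f"%t for t in brass(im)[r,u-6:u+7]))
E
python3 - <<'E'
from m import *
pin=[618,122]
show("KH",k,foot+163); show("SH",pin,163); show("KL",k,foot+43); show("SL",pin,42)
E
```

```text
6.9 [525.72375017 108.77587265 235.81887167] [-3.14146801e+00 -1.17797787e-03  1.43620019e-01] [-0.23929836 -0.44368474 -1.34699941] [ 0.01217573 -0.03584004 -0.0645594 ] 11.14781140021707
K nominal [619.25081223 122.30135458] foot 41.81887166542609
KH 230 184 z205
181 y   138   124   108   123   120   118   119   118   121   -36   126   126   125  b  32  10   3  21  36  45  48  48  70  40   0   0   0
182 y   140   124   109   128   127   118   117   125   126   122   126   126   125  b  32   6   4  31  69  60  58  75  72  83  14   0   0
183 y   141   125   109   128   130   130   130   127   125   124   127   125   125  b  11   0   0   9  43  55  51  46  39  44  22   0   0
184 y   141   126   113   128   129   130   130   128   126   124   128   127   127  b  18   6   0   0  24  40  42  41  36  32  44  40  37
185 y   143   126   118   128   129   131   129   128   126   124   127   128   127  b  18   6   0   0  24  37  41  43  37  30  45  47  43
186 y   143   128   123   128   130   131   130   128   125   123   127   127   128  b  13   0   0   0  24  38  42  43  33  29  42  42   0

[... 2403 characters left out ...]
0   0
230 y   143   137   128   122   123   126   126   123   121    67   127   126   126  b  15   0   0   0   0  15  44   1   0   0   0   0   0
231 y   145   136   129   126   126   127   126   126   124    70   126   125   125  b  12   0   0   0   0   0   0   0   0   0   0   0   0
232 y   144   137   130   127   129   129   129   126   124    76   126   126   125  b  16   0   0   0   0   0   0   0   0   0   0   0   0
233 y   145   137   130   126   130   130   128   127   125    80    80    79    77  b  20   0   0   0   0   0   0   0   0   0   0   0   0
234 y   145   136   131   126   129   130   129   128   125    84    84    82    82  b  19   0   0   0   0   0   0   0   0   0   0   0   0
```

play_rows([
  [1,0,0.03,0.3,0],
  [1,0,0.03,0.5,0],
  [1,0,0.03,0.65,0],
  [1,0,0.03,0.75,0],
  [1,0,0.03,0.85,0],
  [1,0,0.03,0.9,0],
  [1,0,0.03,0.95,0],
  [1,0,0.03,0.95,0],
])

```text
clock: 8.3
eef_pos: [525.4, 108.4, 225.8]
tool_rot: [3.142, -0.0, 0.144]
force: [-0.1, -0.3, -2.7]
width: 11.1
gripper_force: 58.6
```

play_rows([
  [1,0,0,0.05,0],
  [1,0,0,0.1,0],
  [1,0,0,0.15,0],
  [1,0,0,0.2,0],
  [1,0,0,0.2,0],
  [1,0,0,0.2,0],
])

```text
clock: 8.9
eef_pos: [525.4, 108.4, 223.8]
tool_rot: [3.142, 0.0, 0.144]
force: [-0.3, 0.1, -0.7]
width: 11.1
gripper_force: 58.6
```

play_rows([
  [1,0,0,0.1,0],
  [1,0,0,0.2,0],
  [1,0,0,0.3,0],
  [1,0,0,0.4,0],
  [1,0,0,0.5,0],
  [1,0,0,0.6,0],
  [1,0,0,0.7,0],
  [1,0,0,0.8,0],
  [1,0,0,0.8,0],
])

```text
clock: 9.8
eef_pos: [525.3, 108.3, 215.7]
tool_rot: [3.142, 0.0, 0.144]
force: [0.0, -0.0, -1.5]
width: 11.2
gripper_force: 58.6
```

play_rows([
  [1,0,0.1,0,0],
  [1,0,0.2,0,0],
  [1,0,0.2,0,0],
  [1,0,0.2,0,0],
])

```text
clock: 10.2
eef_pos: [525.5, 106.8, 215.8]
tool_rot: [-3.141, 0.0, 0.144]
force: [0.0, 2.2, -0.9]
width: 11.7
gripper_force: 58.6
```

play_rows([
  [1,0,-0.2,0,0],
  [1,0,-0.4,0,0],
  [1,0,-0.4,0,0],
  [1,0,-0.4,0,0],
])

```text
clock: 10.6
eef_pos: [525.1, 109.9, 215.8]
tool_rot: [3.141, 0.0, 0.143]
force: [0.4, -1.5, -2.1]
width: 11.1
gripper_force: 58.7
```

play_rows([
  [1,0,0.2,0,0],
  [1,0,0.2,0.2,0],
  [1,0,0.2,0.4,0],
  [1,0,0.2,0.55,0],
  [1,0,0.2,0.65,0],
  [1,0,0.2,0.7,0],
  [1,0,0.2,0.75,0],
  [1,0,0.2,0.75,0],
])

```text
clock: 11.4
eef_pos: [525.4, 108.4, 208.3]
tool_rot: [3.142, -0.0, 0.144]
force: [-0.0, 0.3, -1.2]
width: 11.1
gripper_force: 58.6
```

play_rows([
  [1,0,0,0.05,0],
  [1,0,0,0.1,0],
  [1,0,0,0.1,0],
])

```text
clock: 11.7
eef_pos: [525.5, 108.4, 207.8]
tool_rot: [-3.142, -0.001, 0.144]
force: [-1.8, -0.8, 2.7]
width: 11.2
gripper_force: 59.3
```

play_rows([
  [0.6,0,0,0,0],
  [0.4,0,0,0,0],
  [0.2,0,0,0,0],
  [0,0,0,0,0],
  [0,0,0,0,0],
  [0,0,0,0,0],
  [0,0,0,0,0],
])

```text
clock: 12.4
eef_pos: [525.4, 108.4, 207.3]
tool_rot: [-3.142, 0.0, 0.144]
force: [-0.3, 0.1, 1.1]
width: 85.2
gripper_force: 0.0
```

play_rows([
  [0,0,0,-1,0],
  [0,0,0,-3,0],
  [0,0,0,-5,0],
  [0,0,0,-7,0],
  [0,0,0,-7,0],
])

```text
clock: 12.9
eef_pos: [527.2, 108.8, 280.6]
tool_rot: [-3.141, -0.006, 0.144]
force: [-0.5, 0.3, 0.5]
width: 85.6
gripper_force: 0.0
```

Run:
```python
from h import *
s=ctrl.read_state(); print(s["clock"],s["eef_pos"],s["tool_rot"],s["force"],s["width"])
im,d=ctrl.get_image("side"); P=cloud("side",d)
cv2.imwrite("pics/c4.png",cv2.resize(im[90:260,160:320,::-1],None,fx=3.5,fy=3.5,interpolation=2))
m=(P[...,0]<605)&(P[...,0]>420)&(P[...,2]>40)&(P[...,2]<205)&(P[...,1]>0)&(P[...,1]<200)
q=P[m]; A=np.c_[q[:,0],np.ones(len(q))]; print(np.polyfit(q[:,0],q[:,1],1),m.sum(),q.min(0),q.max(0))
```

```text
12.9 [527.19497382 108.79932107 280.55036702] [-3.14094017 -0.0063675   0.14356744] [-0.47451247  0.27150619  0.51358228] 85.56003237454344
[ 0.13725608 40.96133422] 2813 [441.49359901  98.88674872  40.13059604] [604.99006017 129.54873686 204.74644854]
```

View pics/c4.png

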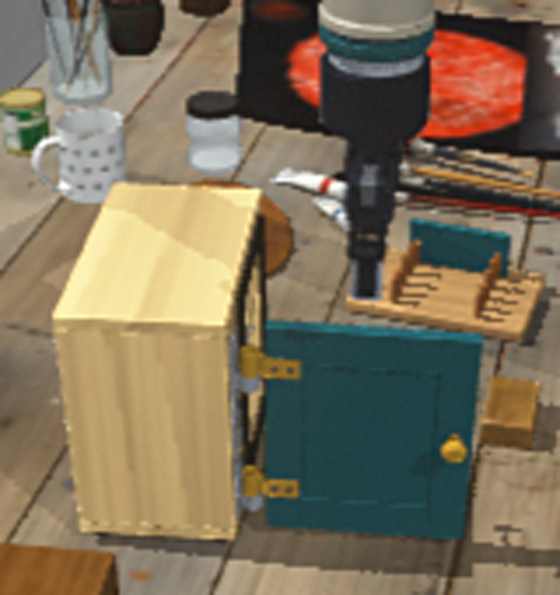

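The picture shows the door hung square open: both knuckles, at crop (255,365) and (255,482), sit down on the grey shoulders and the gripper is clear. The bystanders are untouched. Next I'll plan the closing arc.

```bash
cat > arc.py <<'E'
from h import *
pin=np.array([618.9,121.9])
def pose(phi,off,r=150):   # phi = opening deg
    a=np.radians(8.2+270-phi); u=np.array([np.cos(a),np.sin(a)]); n=np.array([np.cos(a-np.pi/2),np.sin(a-np.pi/2)])
    return pin+r*u+off*n, 98.2-phi
def rows(base,yaw0,L):
    y=np.radians(yaw0)
    for phi,off in L:
        t,w=pose(phi,off); d=t-base
        print(phi,off,"dx %.2f dy %.2f cm spin %.1f"%((d@[np.cos(y),np.sin(y)])/10,(d@[np.sin(y),-np.cos(y)])/10,yaw0-w))
E
python3 - <<'E'
from arc import *
s=ctrl.read_state(); print(s["qpos"].round(2))
rows(s["eef_pos"][:2],np.degrees(s["tool_rot"][2]),[(90,45)])
b,w=pose(90,45); rows(b,w,[(90,27),(86,21),(82,21),(78,21),(74,21),(70,21),(66,21),(62,21),(58,21)])
b,w=pose(58,21); rows(b,w,[(p,21) for p in range(54,14,-4)])
E
```

```text
[-0.27  0.44  0.02  1.81 -0.01  0.89 -1.67]
90 45 dx -5.64 dy -4.50 cm spin 0.0
90 27 dx 0.00 dy 1.80 cm spin 0.0
86 21 dx -0.11 dy 3.45 cm spin -4.0
82 21 dx -0.15 dy 4.51 cm spin -8.0
78 21 dx -0.11 dy 5.56 cm spin -12.0
74 21 dx 0.00 dy 6.62 cm spin -16.0
70 21 dx 0.19 dy 7.66 cm spin -20.0
66 21 dx 0.44 dy 8.68 cm spin -24.0
62 21 dx 0.77 dy 9.69 cm spin -28.0
58 21 dx 1.17 dy 10.67 cm spin -32.0
54 21 dx -0.11 dy 1.05 cm spin -4.0
50 21 dx -0.15 dy 2.11 cm spin -8.0
46 21 dx -0.11 dy 3.16 cm spin -12.0
42 21 dx 0.00 dy 4.22 cm spin -16.0
38 21 dx 0.19 dy 5.26 cm spin -20.0
34 21 dx 0.44 dy 6.28 cm spin -24.0
30 21 dx 0.77 dy 7.29 cm spin -28.0
26 21 dx 1.17 dy 8.27 cm spin -32.0
22 21 dx 1.63 dy 9.22 cm spin -36.0
18 21 dx 2.16 dy 10.13 cm spin -40.0
```

play_rows([
  [0.5,-2,-2,0,0],
  [1,-4,-4,0,0],
  [1,-5.6,-4.5,0,0],
  [1,-5.6,-4.5,0,0],
  [1,-5.6,-4.5,2,0],
  [1,-5.6,-4.5,4,0],
  [1,-5.6,-4.5,6,0],
  [1,-5.6,-4.5,7.2,0],
  [1,-5.6,-4.5,7.2,0],
])

```text
clock: 13.85
eef_pos: [463.0, 143.9, 203.4]
tool_rot: [3.14, 0.004, 0.143]
force: [-0.6, -0.2, -0.1]
width: -0.3
gripper_force: 0.0
```

play_rows([
  [1,0,1.0,0,0],
  [1,0,1.8,0,0],
  [1,-0.1,2.6,0,-2],
  [1,-0.1,3.4,0,-4],
  [1,-0.1,4.5,0,-8],
  [1,-0.1,5.6,0,-12],
  [1,0,6.6,0,-16],
  [1,0.2,7.7,0,-20],
  [1,0.4,8.7,0,-24],
  [1,0.8,9.7,0,-28],
])

```text
clock: 14.85
eef_pos: [485.8, 48.4, 206.2]
tool_rot: [3.14, -0.001, 0.634]
force: [0.1, 0.6, -0.3]
width: 0.1
gripper_force: 0.0
```

Run:
```python
from arc import *
s=ctrl.read_state(); print(s["clock"],s["eef_pos"],s["tool_rot"],s["force"],s["width"])
print(pose(62,21))
im,d=ctrl.get_image("side"); P=cloud("side",d)
cv2.imwrite("pics/c5.png",cv2.resize(im[90:260,160:320,::-1],None,fx=3.5,fy=3.5,interpolation=2))
b,w=pose(62,21); rows(b,w,[(p,21) for p in range(58,20,-4)])
```

```text
14.85 [485.81588724  48.35587957 206.18110803] [ 3.14033379e+00 -9.21777617e-04  6.33700295e-01] [ 0.06395449  0.59989466 -0.27676972] 0.11395155666075739
(array([485.45323416,  50.25531641]), 36.2)
58 21 dx -0.11 dy 1.05 cm spin -4.0
54 21 dx -0.15 dy 2.11 cm spin -8.0
50 21 dx -0.11 dy 3.16 cm spin -12.0
46 21 dx 0.00 dy 4.22 cm spin -16.0
42 21 dx 0.19 dy 5.26 cm spin -20.0
38 21 dx 0.44 dy 6.28 cm spin -24.0
34 21 dx 0.77 dy 7.29 cm spin -28.0
30 21 dx 1.17 dy 8.27 cm spin -32.0
26 21 dx 1.63 dy 9.22 cm spin -36.0
22 21 dx 2.16 dy 10.13 cm spin -40.0
```

View pics/c5.png

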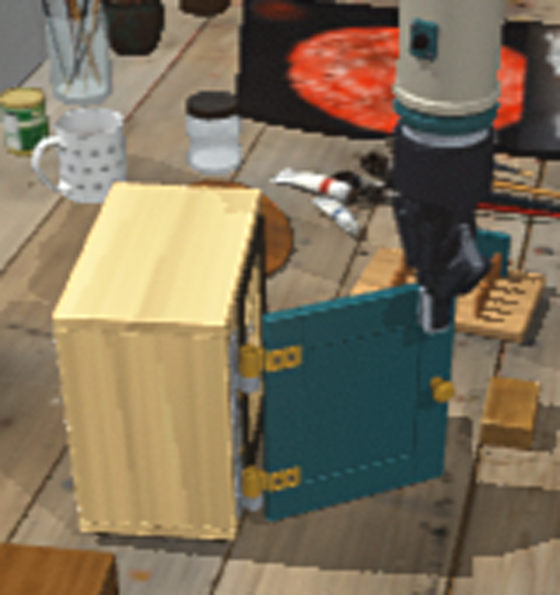

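The fingers at crop (435,310) are swinging the door, now about 60° open, with the knuckles still seated.

play_rows([
  [1,-0.1,1.0,0,-4],
  [1,-0.1,2.1,0,-8],
  [1,-0.1,3.2,0,-12],
  [1,0,4.2,0,-16],
  [1,0.2,5.3,0,-20],
  [1,0.4,6.3,0,-24],
  [1,0.8,7.3,0,-28],
  [1,1.2,8.3,0,-32],
  [1,1.6,9.2,0,-36],
  [1,1.9,9.7,0,-38],
])

```text
clock: 15.9
eef_pos: [558.8, -18.5, 205.9]
tool_rot: [3.14, 0.0, 1.295]
force: [0.1, -1.1, -0.6]
width: 0.2
gripper_force: 0.0
```

Run:
```python
from arc import *
s=ctrl.read_state(); print(s["eef_pos"],s["tool_rot"],s["force"]); print(pose(24,21))
b,w=pose(24,21); rows(b,w,[(p,21) for p in (21,18,16,14,12,10,8,7,6,5)])
b,w=pose(5,21); rows(b,w,[(p,21) for p in (4,3,2,1,0,-1,-2)])
```

```text
[558.79366949 -18.50608065 205.92409097] [3.14002322e+00 3.14093253e-04 1.29455977e+00] [ 0.14119629 -1.08711607 -0.56941236]
(array([557.85138508, -16.71481384]), 74.2)
21 21 dx -0.09 dy 0.79 cm spin -3.0
18 21 dx -0.14 dy 1.58 cm spin -6.0
16 21 dx -0.15 dy 2.11 cm spin -8.0
14 21 dx -0.14 dy 2.64 cm spin -10.0
12 21 dx -0.11 dy 3.16 cm spin -12.0
10 21 dx -0.06 dy 3.69 cm spin -14.0
8 21 dx 0.00 dy 4.22 cm spin -16.0
7 21 dx 0.04 dy 4.48 cm spin -17.0
6 21 dx 0.09 dy 4.74 cm spin -18.0
5 21 dx 0.13 dy 5.00 cm spin -19.0
4 21 dx -0.03 dy 0.26 cm spin -1.0
3 21 dx -0.06 dy 0.52 cm spin -2.0
2 21 dx -0.09 dy 0.79 cm spin -3.0
1 21 dx -0.11 dy 1.05 cm spin -4.0
0 21 dx -0.13 dy 1.32 cm spin -5.0
-1 21 dx -0.14 dy 1.58 cm spin -6.0
-2 21 dx -0.14 dy 1.84 cm spin -7.0
```

play_rows([
  [1,-0.1,0.6,0,-3],
  [1,-0.1,1.2,0,-6],
  [1,-0.1,1.8,0,-8],
  [1,-0.1,2.4,0,-10],
  [1,-0.1,2.9,0,-12],
  [1,-0.1,3.4,0,-14],
  [1,0,3.9,0,-15],
  [1,0,4.3,0,-17],
  [1,0.1,4.7,0,-18],
  [1,0.1,5.0,0,-19],
])

```text
clock: 16.9
eef_pos: [606.7, -29.8, 205.5]
tool_rot: [3.141, 0.0, 1.627]
force: [0.1, 0.2, 0.7]
width: 0.0
gripper_force: 0.0
```

play_rows([
  [1,0,0.15,0,-1],
  [1,0,0.3,0,-1.5],
  [1,0,0.45,0,-2],
  [1,0,0.6,0,-2.5],
  [1,0,0.7,0,-3],
  [1,0,0.8,0,-3.5],
  [1,-0.1,0.9,0,-4],
  [1,-0.1,0.9,0,-4],
])

```text
clock: 17.7
eef_pos: [615.5, -29.9, 205.3]
tool_rot: [3.142, -0.0, 1.697]
force: [-0.3, -0.4, -0.7]
width: 0.3
gripper_force: 0.3
```

```bash
cat > ang.py <<'E'
from arc import *
s=ctrl.read_state(); print(s["clock"],s["eef_pos"],s["tool_rot"],s["force"]); print(pose(0,21))
for n in("side","top"):
    im,d=ctrl.get_image(n); P=cloud(n,d)
    hsv=cv2.cvtColor(im,cv2.COLOR_RGB2HSV)
    m=(hsv[...,0]>78)&(hsv[...,0]<108)&(hsv[...,1]>80)&(P[...,2]>(30 if n=="side" else 208))&(P[...,2]<225)&(P[...,0]>540)&(P[...,0]<680)&(P[...,1]>-90)&(P[...,1]<130)&(d>0)
    q=P[m]
    if len(q)>20:
        c=np.polyfit(q[:,1],q[:,0],1); print(n,len(q),"yaw deg",-np.degrees(np.arctan(c[0])),q.min(0).round(),q.max(0).round())
    np.savez(n+"9.npz",im=im,d=d)
E
python3 ang.py
```

```text
17.7 [615.47521977 -29.94999715 205.26896946] [ 3.14151215e+00 -3.44320456e-04  1.69728586e+00] [-0.2671984  -0.35606712 -0.70874392]
(array([619.50903921, -29.56164224]), 98.2)
side 509 yaw deg 4.983825414789823 [613. -43.  30.] [639. 114. 217.]
top 153 yaw deg 5.3501213235507485 [614.   4. 208.] [634. 105. 218.]
```

play_rows([
  [1,0,0.1,0,-0.5],
  [1,0,0.2,0,-1],
  [1,0,0.3,0,-1],
  [1,0,0.4,0,-1],
  [1,0,0.4,0,-1],
  [1,0,0.4,0,-1],
])

```text
clock: 18.4
eef_pos: [619.4, -29.5, 205.3]
tool_rot: [3.141, -0.0, 1.714]
force: [0.5, 1.1, 0.6]
width: 0.0
gripper_force: 0.0
```

play_rows([
  [1,0,0.1,0,0],
  [1,0,0.2,0,0],
  [1,0,0.3,0,0],
  [1,0,0.3,0,0],
])

```text
clock: 18.8
eef_pos: [621.6, -29.3, 205.2]
tool_rot: [-3.14, 0.0, 1.714]
force: [-3.5, 0.4, 1.9]
width: -0.1
gripper_force: 1.5
```

```bash
python3 ang.py
```

```text
18.8 [621.62348372 -29.30596823 205.20236522] [-3.13978300e+00  1.66223961e-04  1.71435472e+00] [-3.48398072  0.36457494  1.91421129]
(array([619.50903921, -29.56164224]), 98.2)
side 386 yaw deg 7.2884403398217135 [615. -41.  30.] [646. 115. 215.]
top 171 yaw deg 8.358354103108063 [614.   4. 208.] [639. 105. 216.]
```

play_rows([
  [1,0,0.1,0,0],
  [1,0,0.15,0,0],
  [1,0,0.2,0,0],
  [1,0,0.2,0,0],
  [1,0,0.2,0,0],
])

```text
clock: 19.4
eef_pos: [621.7, -29.3, 205.1]
tool_rot: [-3.136, 0.0, 1.714]
force: [-9.1, -1.7, 4.8]
width: 0.2
gripper_force: 4.4
```

It has reached a hard stop at 9 N. I'll back off and check that the catch holds.

play_rows([
  [1,0,-0.3,0,0],
  [1,0,-1,0,0],
  [1,0,-3,0,0],
  [1,0,-5,-1,0],
  [1,0,-8,-5,0],
  [1,0,-12,-8,0],
  [1,0,-14,-10,0],
  [1,0,-14,-10,0],
  [1,0,-14,-10,0],
])

```text
clock: 20.3
eef_pos: [486.6, -49.1, 305.8]
tool_rot: [3.139, 0.001, 1.714]
force: [-0.6, 0.2, -0.5]
width: 0.3
gripper_force: 0.0
```

```bash
python3 ang.py
python3 - <<'E'
from h import *
a=np.load("side9.npz")["im"][120:260,160:280]; b=np.load("top9.npz")["im"][110:210,190:310]
cv2.imwrite("pics/c6.png",np.hstack([cv2.resize(a[...,::-1],(400,466),interpolation=2),cv2.resize(b[...,::-1],(400,466),interpolation=2)]))
E
```

```text
20.3 [486.58219736 -49.07153138 305.81911759] [3.13857011e+00 8.54538226e-04 1.71401315e+00] [-0.55399702  0.22462213 -0.50037639]
(array([619.50903921, -29.56164224]), 98.2)
side 380 yaw deg 7.141900171586109 [614. -54.  31.] [647. 113. 215.]
top 261 yaw deg 7.928795089391929 [616. -54. 208.] [647. 105. 217.]
```

View pics/c6.png

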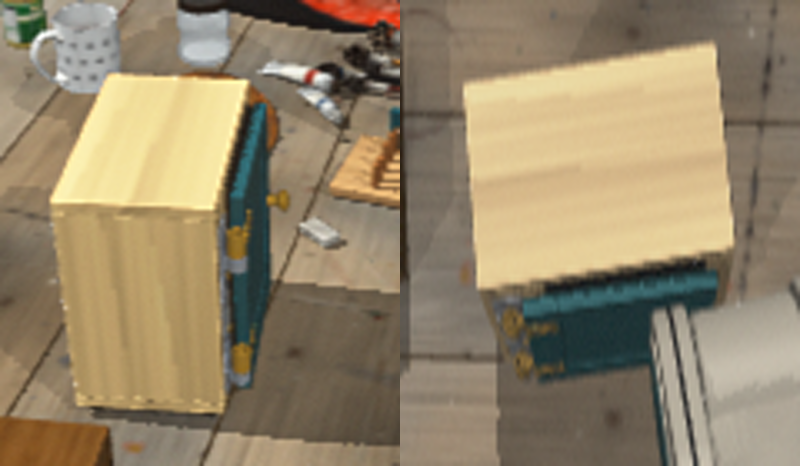

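The door is parallel to the cabinet front (about 8° yaw, same as the cabinet). It did not spring back after I let off, the knuckles are down and the arm is clear.

```bash
python3 -c "
from cell import ctrl; print(ctrl.finish_job())"
```

```text
the job is handed in; nothing more can be done
None
```

The door is hung on both pins, closed against the seal with the catch holding it, and the job is handed in at about 20 s; the judge's result wasn't shown to me.

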